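# Make up the two gauge kits

### The job

Make up two gauge kits from the stock on the bench, leaving the loupe where it lies. Raise the grey case's lid by its tab until it stands upright, set the stepped setting master upright in the left recess and the small ring gauge flat in the right one (seen facing the tab side), then lower the lid fully shut. In the open tray lay the large ring gauge flat in the round recess and the plug gauge in the long recess.

Things in the scene. Friction and masses are not known exactly. Their poses are not given: they have to be found in the camera images.
- master_c (a point): Stepped steel setting master, loose, standing upright: round, 30 mm diameter over its lower half, a narrower step on top, 43 mm tall, 0.16 to 0.3 kg. The point is on its axis half-way up, 21.5 mm above its underside; z is up along its axis. Grasp it round the lower, 30 mm part.
- small_ring_c (a point): Small steel ring gauge, loose, lying flat: 34 mm outer diameter, 12 mm high, the smaller of two similar rings. The point is at its centre, 6 mm above its underside; z is its axis. Grasp across the outside.
- large_ring_c (a point): Large steel ring gauge, loose, lying flat: 46 mm outer diameter, 14 mm high, the larger of the two rings. The point is at its centre, 7 mm above its underside; z is its axis. Grasp across the outside.
- plug_c (a point): Steel plug gauge, loose, lying on the bench: six-sided handle 18 mm across with a thinner 12 mm round gauging end at each end, 98 mm long overall, 16 mm high. The point is at the middle of its length, 8 mm above its underside, on the handle; the long axis is y, z is up. Either end may point either way in the tray.
- case: Fixed grey steel case, 140 (x) x 200 (y) x 57 high, walls 4; origin under its centre. Tab side is -x; lid hinge along y at x +70, z 57.5. Black insert, top at z 16, has two round pale-floored recesses 5 deep (floor z 11): 44 diameter at x 0, y +48 for the master (left, facing the tab side), 52 diameter at x 0, y -48 for the small ring (right). In mm. Shut lid clears the master by 3.5.
- lid (a joint): Lid angle, rad: 0 shut, grows as the tab end is raised about the hinge, 1.57 upright, stop at 1.75. Starts shut or a little ajar (0 to 0.3). The hinge has friction: the lid stays at whatever angle it is left; 1 to 3 N at the tab move it.
- lid_tab (a point): Steel pull tab jutting 32 mm from the middle of the lid's front edge, in its plane; 20 wide (along y), 7 thick. Point: mid-thickness, 20 from the lid's edge, 160 from the hinge axis, 3.5 above the lid's underside plane, which holds that axis. Turns with the lid: x to the hinge, y along the hinge, z out of the upper face. Pinched across its width it pivots in the grip, so the tool can stay upright.
- tray: Fixed low open aluminium tray, 140 (x) x 190 (y) mm, rim 14 high, 4 thick; origin under its centre. Black insert, top at z 12, has two pale-floored recesses 5 deep (floor z 7): a long one 117 (x) x 36 (y) centred at x 0, y +55 for the plug gauge, a round one of 62 diameter at x 0, y -40 for the large ring.
- loupe_c (a point): Small black folding loupe, loose, lying flat among the stock: 44 by 30 mm, 14 mm high. Not part of either kit; stays where it is. The point is at its centre, 6.5 mm above its underside.
There are look-alikes about, which are no part of the job. Several things look just like the part that bears master_c: the one meant starts farthest to the robot's left. What is shaped like the part that bears large_ring_c but blue is not meant.

How it is judged (in metres and radians):
On the way, in this order (a step that is already met when the one before it is completed fails the run):
1. the case's lid has been raised until it stands up (beyond 1.3 rad) (value of joint lid above 1.3 rad), for 0.2 s.
2. the master and the small ring are seated in their recesses with the lid still up (x of master_c in the frame of case between -0.011 and 0.011 m and y of master_c in the frame of case between 0.037 and 0.059 m and z of master_c in the frame of case between 0.0285 and 0.035 m and angle between each of master_c, small_ring_c's own z axis and vertical below 0.1 rad and x of small_ring_c in the frame of case between -0.013 and 0.013 m and y of small_ring_c in the frame of case between -0.061 and -0.035 m and z of small_ring_c in the frame of case between 0.013 and 0.0195 m and value of joint lid above 1.2 rad), for 0.2 s.
At the end, for the whole second after the job is handed in: All seated flat or upright (under 0.1 rad) on their recess floors (to 2.5 mm) and at rest; off-centre along each side: master under 11 mm, small ring 13, large ring 12, plug gauge 14 lengthwise, 13 across and within 0.25 rad of its recess; lid shut to 0.04 rad (x of master_c in the frame of case between -0.011 and 0.011 m and y of master_c in the frame of case between 0.037 and 0.059 m and z of master_c in the frame of case between 0.0285 and 0.035 m and angle between each of master_c, small_ring_c, large_ring_c's own z axis and vertical below 0.1 rad and x of small_ring_c in the frame of case between -0.013 and 0.013 m and y of small_ring_c in the frame of case between -0.061 and -0.035 m and z of small_ring_c in the frame of case between 0.013 and 0.0195 m and x of large_ring_c in the frame of tray between -0.012 and 0.012 m and y of large_ring_c in the frame of tray between -0.052 and -0.028 m and z of large_ring_c in the frame of tray between 0.01 and 0.0165 m and x of plug_c in the frame of tray between -0.014 and 0.014 m and y of plug_c in the frame of tray between 0.042 and 0.068 m and z of plug_c in the frame of tray between 0.011 and 0.0175 m and angle between the y axis of plug_c and the x axis of tray, either way round below 0.25 rad and linear speed of each of master, small_ring, large_ring, plug below 0.02 m/s and value of joint lid below 0.04 rad and velocity of joint lid below 0.05 rad/s); the robot touches nothing.
It fails at once if the loupe is moved by more than 25 mm (distance of loupe_c from where it was at the start of the episode above 0.025 m).
It also fails if it takes over 147 s, if anything falls off the work surface, if the arm or the gripper's body presses on something with over 40 N, if the wrist force passes 120 N, or if a joint passes its speed limit or range.

### The arm

A 6-joint arm with a two-finger parallel gripper is mounted at the origin on a cart in front of the work surface, level with it; the furniture and walls round the work are solid. World frame = base frame: x ahead of the robot, y to its left, z up, the work surface at z = 0. Lengths are in mm, angles in rad, forces in N, time in s.
With the tool pointing down it reaches from about 300 to 775 mm from the base axis. Payload 14.6 kg.
Tool frame: the origin (TCP) lies at the very end of the fingers, on their centre line; the grasp point (between the pads) lies 19 mm behind it; z points along the fingers, y is the direction in which the jaws open and shut (so a half turn about z gives the same grasp; the last joint's range is limited). The gripper opens to 94 mm and grips with 3 to 60 N. Pads are 16 mm wide; open, the fingers measure 119 mm over their backs; the gripper's body (75 mm by 177 mm) begins 78 mm behind the grasp point.
Start: joints at [1.227, 0.3, 1.521, -0, 1.321, -0.067], TCP at [150.301, 529.055, 205.446] pointing down, gripper open.
Joint ranges: [-3.03, 3.03], [-0.79, 2.21], [0.23, 2.52], [-1.04, 4.18], [0, 3.07], [-2.55, 2.55]. Speed limits (rad/s): [2.22, 2.22, 2.57, 3.14, 3.14, 3.14].

### API

Orientations are given as [roll, pitch, yaw] about the fixed x, y, z axes, in that order (R = Rz(yaw) Ry(pitch) Rx(roll)).
In Python, from cell import manip gives the robot as it stands.
- The arm moves only by the shell command python3 -m inch 'ROWS' [FORCE]. ROWS is a JSON object of lists of equal length, an entry for each row: "grip": the opening, from -1 (shut) to 1 (fully open), so that 0 is half open; "travel": the shift along the world's x, y, z in cm, a list of three; "turn": the turn, a rotation vector about the world's x, y, z in degrees, a list of three. A call has 1 to 10 rows; each row is the pose to reach, as a shift and turn from the pose measured when the call began; what a row does not reach only later rows make up. A row lasts 1/8 s, in which the tool goes at most 62.5 mm and 10.7 degrees, less where a joint would pass 70% of its speed; a pose out of reach is approached as far as the arm can. A call with a gripper value outside its range is refused whole. The fingers move at their own pace and stop on an object; FORCE is the grip in N (left out, the last holds). Time passes only in rows, so rows that repeat a pose let the fingers close. It gives the time, the measured TCP pose, the force and the opening at its end, in the units of the state.
- manip.read_state(): the state, without advancing time (a new reading comes with each control period).
- manip.camera(name): name is "scene" or "top" or "wrist"; returns (picture, depth): 480x640x3 uint8, red, green, blue; 480x640 float32, mm along the optical axis (not along the pixel's ray), 0 where there is no reading.
- manip.calibration(name): a dict with "fx", "fy", "cx", "cy" (pixels), "k1" (the pictures are not rectified: a ray, as slopes to the right and down, at radius r is drawn at 1 + k1 r^2 times it, then the intrinsics apply), "world_from_camera" (4x4, takes a point from camera to world coordinates). Camera axes: x right, y up, looking along -z (the intrinsics and any distortion apply to the point x, -y, -z); pixel columns grow to the right and rows downward; lengths in mm; the calibration is good to about 2 mm. A picture is of the moment at which its call begins: read the wrist's pose just before it. calibration takes no time and is no camera call; for the wrist camera it gives the pose at the moment of the call.
- manip.sign_off(): hands the job in, once; it reports no verdict.
Trained networks look in the newest picture that a camera, given by its name, has taken for a name from the list of things; names that differ only in an ending like _2 or _b are one class to them, and where a whole thing is asked for, a point or a joint stands for the part that bears it (a point fixed in the world has none). Each returns a list of dicts, best first, with "p" (0 to 1); they miss things now and then, are a little off and sometimes report something else, mostly with a low value. They report only what shows in the picture. A call takes as long as a camera call. They do not tell look-alikes from the thing itself.
- manip.look_for(camera, label): "bbox" ([left, top, right, bottom] in pixels, round what is visible of it).
The state is a dict: "clock": time; "joints": joint angles; "qd": joint speeds; "effort": joint torques, N m; "eef_pos": TCP position; "eef_rot": TCP orientation; "wrist_force": force on the tool from outside, world axes, zero at the start; "moment": the same for the moment, N m; "finger_gap": finger opening in mm.
Only numpy, scipy, OpenCV 4.12 (cv2) and the standard library are available. Lean on these libraries where they do the work, as an engineer would, in place of code of your own. Each camera call takes 0.05 s, during which the arm holds its last target.

## Working session

There is one attempt and no reset: what is moved stays moved. The work goes in short steps, Python scripts to look and compute and a shell command to move; the robot and the scene stay as the last step left them, time stands still between calls to the robot, and variables do not carry over. Pictures are saved under pics/ and viewed, and the job is handed in when it is done.

```bash
ls; mkdir -p pics
cat > h.py <<'E'
import numpy as np, cv2
from cell import manip
def snap(n,f=None):
    s=manip.read_state(); c=manip.calibration(n); im,d=manip.camera(n)
    np.savez(f'pics/{f or n}.npz',im=im,d=d,**{k:np.array(v) for k,v in c.items()})
    cv2.imwrite(f'pics/{f or n}.png',im[:,:,::-1]); return im,d,c
def load(f):
    z=np.load(f'pics/{f}.npz'); return z['im'],z['d'],{k:z[k] for k in ['fx','fy','cx','cy','k1','world_from_camera']}
def cloud(d,c):
    v,u=np.mgrid[0:480,0:640].astype(float)
    xd=(u-c['cx'])/c['fx']; yd=(v-c['cy'])/c['fy']; x,y=xd.copy(),yd.copy()
    for _ in range(10):
        k=1+c['k1']*(x*x+y*y); x,y=xd/k,yd/k
    P=np.stack([x*d,-y*d,-d,np.ones_like(d)],-1)@np.array(c['world_from_camera']).T
    P=P[...,:3]; P[d<=0]=np.nan; return P
def proj(p,c):
    q=np.linalg.inv(c['world_from_camera'])@np.append(p,1); x,y=q[0]/-q[2],-q[1]/-q[2]
    k=1+c['k1']*(x*x+y*y); return c['fx']*x*k+c['cx'],c['fy']*y*k+c['cy']
E
python3 - <<'E'
from h import *
for n in ['scene','top','wrist']:
    im,d,c=snap(n); print(n,c)
print(manip.read_state())
E
```

```text
pics
scene {'fx': 614.6566772048759, 'fy': 614.6566772048759, 'cx': 315.7125887537856, 'cy': 241.59348847139435, 'k1': -0.10440869104215407, 'world_from_camera': array([[ 6.62220486e-01,  4.02826822e-01, -6.31818470e-01,
        -2.83364705e+02],
       [-7.49233046e-01,  3.43964013e-01, -5.65984629e-01,
        -6.85078796e+02],
       [-1.06709725e-02,  8.48185893e-01,  5.29591183e-01,
         7.00786987e+02],
       [ 0.00000000e+00,  0.00000000e+00,  0.00000000e+00,
         1.00000000e+00]])}
top {'fx': 456.8618885888495, 'fy': 456.8618885888495, 'cx': 319.9907315347587, 'cy': 234.7636721927174, 'k1': -0.002962039653999843, 'world_from_camera': array([[ 3.84336814e-03,  9.95086299e-01, -9.89367819e-02,
         3.98305288e+02],
       [-9.99950974e-01,  4.72723434e-03,  8.70077220e-03,
         5.16643353e+00],
       [ 9.12571656e-03,  9.88984912e-02,  9.95055682e-01,
         9.67783771e+02],
       [ 0.00000000e+00,  0.00000000e+00,  0.00000000e+00,
         1.00000000e+00]])}
wrist {'fx': 416.32930689464166, 'fy': 416.32930689464166, 'cx': 318.07357061909164, 'cy': 245.8421
[... 361 characters left out ...]
00000000e+00,
         1.00000000e+00]])}
{'clock': 0.15, 'joints': array([ 1.22739741e+00,  3.00361810e-01,  1.52141771e+00, -6.26772253e-06,
        1.32070980e+00, -6.65583061e-02]), 'qd': array([-0.0017944 , -0.00119787, -0.00194001, -0.00099011,  0.00018972,
       -0.00022141]), 'effort': array([ 3.16233791e-04, -5.31952143e+01, -3.52821994e+01,  7.07608438e-02,
        2.36990087e-02, -8.81378878e-05]), 'eef_pos': array([150.24125394, 528.8786236 , 205.01539299]), 'eef_rot': array([-3.14069756e+00, -5.35792595e-05,  2.86475357e+00]), 'wrist_force': array([-0.24377888, -0.22235199,  0.15880952]), 'moment': array([ 0.0328497 , -0.01068635, -0.02181747]), 'finger_gap': 94.19954240839351}
```

View pics/top.png

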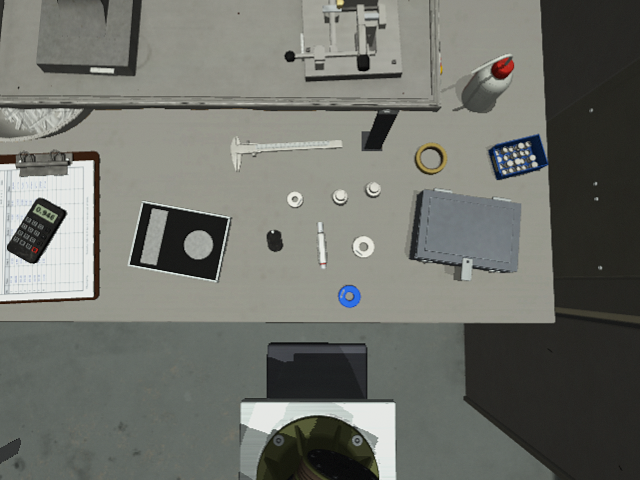

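View pics/scene.png

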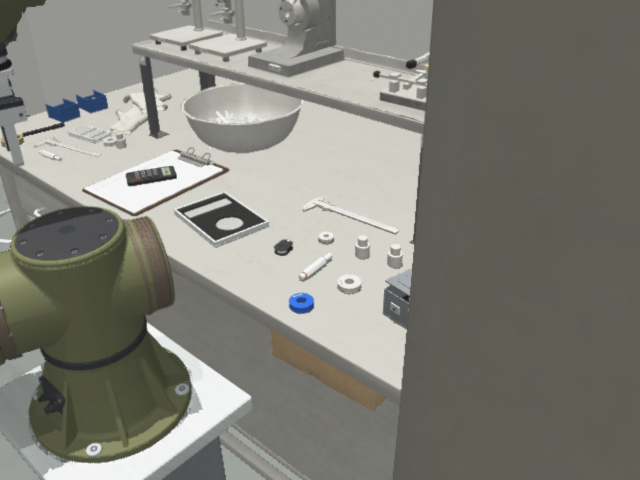

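View pics/wrist.png

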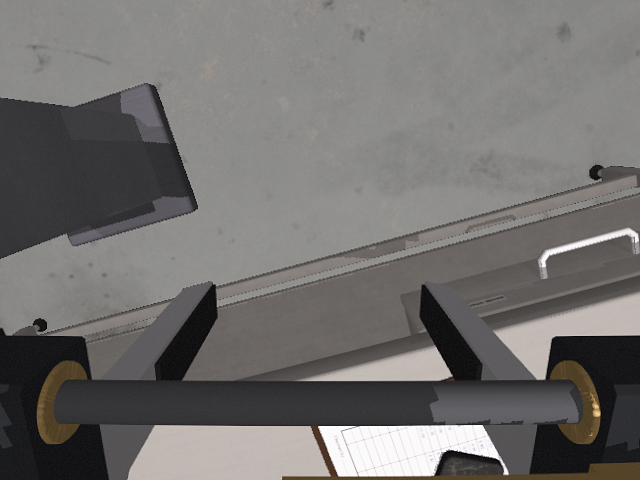

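Run:
```python
from h import *
im,d,c=load('scene'); P=cloud(d,c)
for u,v in [(121,140),(121,136),(108,141),(48,155),(90,132),(363,243),(395,252),(62,110),(8,140),(65,150)]: print(u,v,P[v,u].round(0))
cv2.imwrite('pics/sc_l.png',cv2.resize(im[80:190,0:180,::-1],None,fx=4.4,fy=4.4))
im,d,c=load('top'); P=cloud(d,c)
for n,(u,v) in dict(m1=(340,195),m2=(373,187),sr=(295,195),sr_=(295,199),loupe=(275,240),plug=(322,245),lr=(355,246),blue=(340,296),lid1=(420,260),lid2=(515,265),lid3=(425,195),lid4=(515,205),tab=(465,272),tray=(180,235),shelf=(420,104),cal=(280,146),tape=(431,146),bin=(518,158),post=(381,130),bottle=(488,85)).items(): print(n,u,v,P[v,u].round(0))
cv2.imwrite('pics/top_c.png',cv2.resize(im[120:320,220:420,::-1],None,fx=3,fy=3,interpolation=cv2.INTER_CUBIC))
```

```text
121 140 [570. 830.  27.]
121 136 [574. 833.  38.]
108 141 [560. 888.  13.]
48 155 [392. 940.  12.]
90 132 [560. 991.  15.]
363 243 [568. -51.  36.]
395 252 [ 585. -119.   34.]
62 110 [ 575. 1184.   39.]
8 140 [127. 474. 266.]
65 150 [453. 957.   2.]
m1 340 195 [572. -44.  46.]
m2 373 187 [ 589. -111.   45.]
sr 295 195 [578.  50.  12.]
sr_ 295 199 [571.  51.  -1.]
loupe 275 240 [481.  91.  16.]
plug 322 245 [472.  -7.  15.]
lr 355 246 [470. -77.  13.]
blue 340 296 [366. -45.  14.]
lid1 420 260 [ 440. -209.   30.]
lid2 515 265 [ 429. -386.   72.]
lid3 425 195 [ 570. -214.   62.]
lid4 515 205 [ 550. -395.   64.]
tab 465 272 [ 415. -286.   77.]
tray 180 235 [491. 290.  14.]
shelf 420 104 [ 673. -157.  279.]
cal 280 146 [685.  84.   8.]
tape 431 146 [ 685. -240.   17.]
bin 518 158 [ 659. -424.   21.]
post 381 130 [ 682. -117.  127.]
bottle 488 85 [ 778. -328.  115.]
```

View pics/sc_l.png

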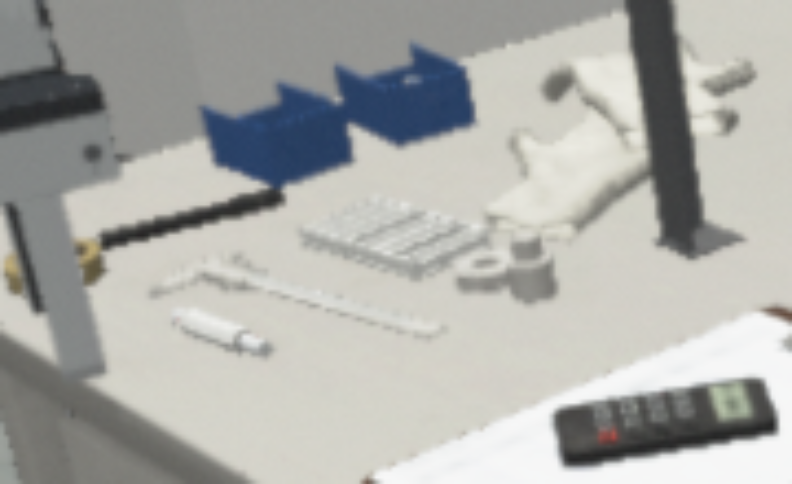

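View pics/top_c.png

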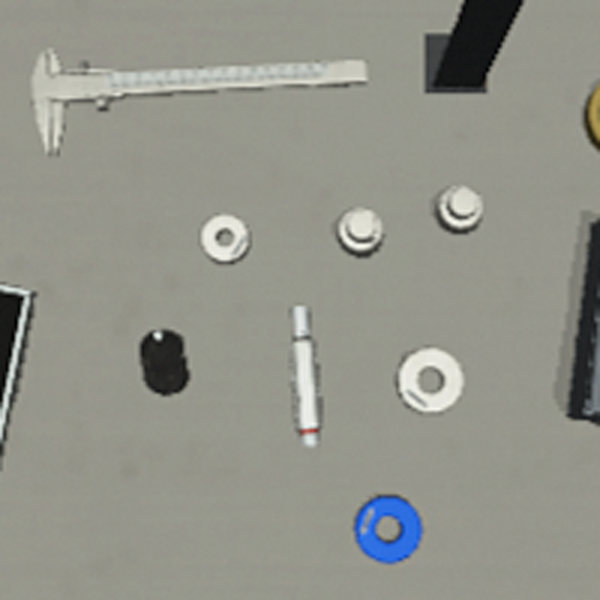

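Run:
```python
from h import *
im,d,c=load('top'); P=cloud(d,c)
cv2.imwrite('pics/top_case.png',cv2.resize(im[170:300,390:540,::-1],None,fx=4,fy=4,interpolation=cv2.INTER_CUBIC))
cv2.imwrite('pics/top_tray.png',cv2.resize(im[180:300,110:250,::-1],None,fx=4,fy=4,interpolation=cv2.INTER_CUBIC))
# bench plane offset
B=P[270:310,130:330].reshape(-1,3); B=B[np.isfinite(B).all(1)]; print('bench z',np.median(B[:,2]),B[:,2].std())
# lid pts
L=P[185:285,400:530].reshape(-1,3); L=L[(L[:,2]>45)&(L[:,2]<95)]
A=np.c_[L[:,:2],np.ones(len(L))]; w=np.ones(len(L),bool)
for _ in range(10):
    s=np.linalg.lstsq(A[w],L[w,2],rcond=None)[0]; r=L[:,2]-A@s; w=abs(r)<3
print('plane',s,w.sum(),r[w].std(),'angle',np.hypot(*s[:2]),'dir',np.degrees(np.arctan2(s[1],s[0])))
# shelf front
for v in range(98,116,2): print(v,P[v,200].round(0),P[v,300].round(0),P[v,430].round(0))
# objects heights
m=(P[...,2]>7)&(P[...,0]<640)&(P[...,0]>300)&(P[...,1]>-160)&(P[...,1]<150)
n,lab,st,_=cv2.connectedComponentsWithStats(m.astype(np.uint8))
for i in range(1,n):
    if st[i,4]<30: continue
    q=P[lab==i]; top=np.percentile(q[:,2],90); t=q[q[:,2]>top-3]
    lo,hi=t.min(0),t.max(0); print(st[i],'top',top.round(1),'ctr',((lo+hi)/2)[:2].round(1),'mean',t.mean(0)[:2].round(1),'ext',(hi-lo)[:2].round(1))
for n in ['case','lid','lid_tab','tray','master_c','small_ring_c','large_ring_c','plug_c','loupe_c']:
    print(n,[(r['bbox'],round(r['p'],2)) for r in manip.look_for('top',n)])
```

```text
bench z 0.2391087934568077 3.3281438574824636
plane [-9.84323004e-02  1.58971937e-02  1.22823734e+02] 6510 1.4173483698794325 angle 0.09970776567092056 dir 170.82573037162064
98 [681. 188. 276.] [683.  31. 275.] [ 685. -174.  273.]
100 [678. 188. 277.] [679.  31. 276.] [ 681. -173.  275.]
102 [674. 187. 279.] [675.  31. 278.] [ 677. -173.  277.]
104 [671. 187. 277.] [672.  31. 279.] [ 674. -172.  278.]
106 [671. 189. 269.] [670.  31. 274.] [ 670. -172.  277.]
108 [671. 191. 261.] [671.  32. 265.] [ 670. -174.  271.]
110 [767. 260.   1.] [672.  32. 253.] [ 672. -177.  258.]
112 [761. 259.   4.] [764.  41.  -1.] [ 765. -243.    3.]
114 [759. 260.  -2.] [759.  41.   1.] [ 761. -243.    1.]
[365 182  15  15 183] top 43.7 ctr [ 590.7 -112.8] mean [ 590.5 -112.9] ext [19.2 18.6]
[332 189  15  16 182] top 43.7 ctr [573.8 -42.8] mean [573.9 -42.9] ext [19.1 18.6]
[286 191  17  16 180] top 14.1 ctr [570.4  53.1] mean [570.3  52.2] ext [32.3 31.8]
[316 222  11  47 345] top 16.3 ctr [470.8  -5.3] mean [470.1  -5.1] ext [94.5 17. ]
[266 230  16  21 269] top 15.2 ctr [481.7  94.3] mean [482.9  94.7] ext [42.2 31.6]
[352 236  22  22 319] top 16.0 ctr [469.  -92.3] mean [470.  -92.3] ext [44.2 44.3]
[338 285  22  23 330] top 15.6 ctr [367.  -62.8] mean [366.7 -63.2] ext [43.2 43.7]
case [([410.9, 185.7, 523.0, 283.2], 0.73), ([330.1, 188.0, 349.7, 204.2], 0.23)]
lid [([411.7, 193.8, 518.2, 278.1], 0.84)]
lid_tab [([417.4, 189.0, 520.1, 281.2], 0.78)]
tray [([126.9, 201.9, 229.3, 280.0], 0.89)]
master_c [([363.9, 181.7, 382.2, 196.7], 0.63), ([332.8, 185.9, 346.7, 205.0], 0.47)]
small_ring_c [([285.3, 191.6, 304.6, 208.3], 0.77)]
large_ring_c [([337.9, 284.3, 359.9, 308.1], 0.91), ([352.4, 237.4, 375.1, 258.3], 0.79)]
plug_c [([312.0, 219.4, 324.9, 269.8], 0.7), ([416.0, 192.5, 516.9, 277.4], 0.29)]
loupe_c [([264.9, 228.2, 283.1, 251.5], 0.8)]
```

View pics/top_case.png

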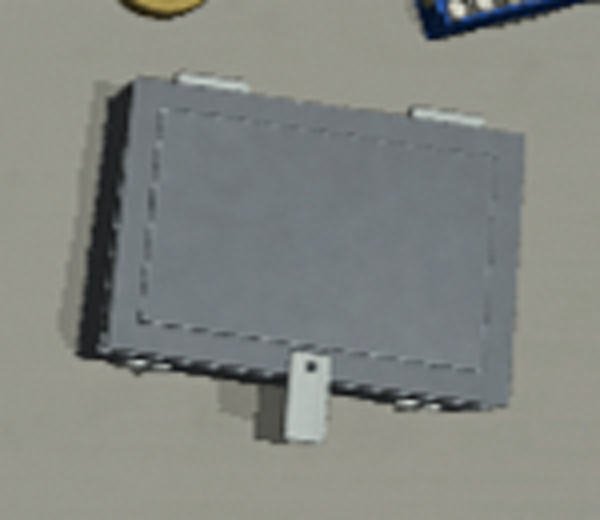

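View pics/top_tray.png

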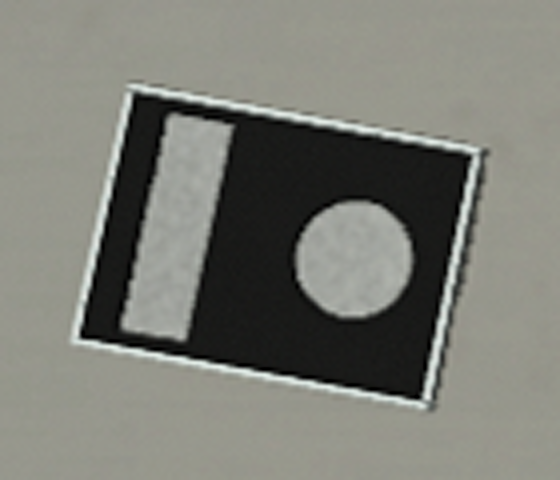

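Run:
```python
from h import *
im,d,c=load('top'); P=cloud(d,c)
def rect(m,name):
    n,lab,st,_=cv2.connectedComponentsWithStats(m.astype(np.uint8)); i=1+np.argmax(st[1:,4])
    q=P[lab==i][:,:2].astype(np.float32); q=q[np.isfinite(q).all(1)]
    (cx,cy),(w,h),a=cv2.minAreaRect(q); print(name,len(q),(round(cx,1),round(cy,1)),round(w,1),round(h,1),round(a,2)); return q
Z=P[...,2]
# tray
v,u=np.mgrid[0:480,0:640]
m=(u>115)&(u<240)&(v>190)&(v<290)&(Z>6)
rect(m,'tray')
g=im.astype(int).sum(2)
k=(u>130)&(u<225)&(v>205)&(v<278)&(g>330)
n,lab,st,_=cv2.connectedComponentsWithStats(k.astype(np.uint8),connectivity=4)
for i in range(1,n):
    if st[i,4]>100:
        q=P[lab==i]; q=q[np.isfinite(q).all(1)]; r=cv2.minAreaRect(q[:,:2].astype(np.float32)); print('recess',st[i],q.mean(0).round(1),np.round(r[0],1),np.round(r[1],1),r[2])
# lid
s=[-9.84323004e-02,1.58971937e-02,1.22823734e+02]
res=Z-(P[...,0]*s[0]+P[...,1]*s[1]+s[2])
m=(u>400)&(u<530)&(v>180)&(v<285)&(abs(res)<5)
m2=cv2.morphologyEx(m.astype(np.uint8),cv2.MORPH_OPEN,np.ones((25,25)))
q=rect(m2>0,'lid')
rect(m,'lid+tab')
# edges by lid column medians
t=(m)&~(m2>0); n,lab,st,_=cv2.connectedComponentsWithStats(t.astype(np.uint8))
for i in range(1,n):
    if st[i,4]>20: q=P[lab==i]; r=cv2.minAreaRect(q[:,:2].astype(np.float32)); print('extra',st[i],q.mean(0).round(1),np.round(r[0],1),np.round(r[1],1),r[2])
# plug
m=(u>305)&(u<335)&(v>215)&(v<275)&(Z>7); rect(m,'plug')
q=P[m]; q=q[:,:2]-q[:,:2].mean(0); U,S,V=np.linalg.svd(q,full_matrices=False); print('pca',np.degrees(np.arctan2(V[0,1],V[0,0])))
m=(u>255)&(u<290)&(v>225)&(v<258)&(Z>7); rect(m,'loupe')
```

```text
tray 5824 (479.7, 291.1) 191.7 140.2 79.82
recess [131 206  12  50 313] [517.6 389.9   3.9] [502.3 391.3] [ 29.9 106.2] 84.69711303710938
recess [162 206  63  12 394] [546.7 246.    5.2] [552.6 263. ] [133.4  25.3] 80.82454681396484
recess [140 209  28  56 890] [488.9 346.5   7.7] [489.  346.5] [ 35.7 116. ] 79.29804992675781
recess [184 231  29  28 653] [472.3 253.1   7.6] [472.1 253.1] [57.4 59.4] 1.625091314315796
recess [131 265  69  13 474] [411.7 343.8   3.5] [416.  321.9] [ 24.8 148.5] 0.18547001481056213
lid 1441 (517.1, -260.0) 78.1 90.6 0.39
lid+tab 7101 (487.9, -297.2) 201.2 177.9 82.01
extra [ 416  188  105   93 5660] [ 493.5 -307.7   69.2] [ 487.9 -297.2] [201.2 177.9] 82.00969696044922
plug 345 (472.1, -4.8) 97.6 17.5 4.69
pca -175.20412509726194
loupe 269 (482.2, 94.5) 43.4 30.0 9.67
```

```bash
python3 -m inch '{"grip":[1,1,1,1,1,1,1,1,1,1],"travel":[[5,-5,2],[10,-11,4],[15,-17,5],[20,-23,5],[24,-29,5],[26,-35,5],[27,-41,5],[27,-47,5],[27,-53,5],[27,-59,5]],"turn":[[0,0,2],[0,0,4],[0,0,8],[0,0,8],[0,0,8],[0,0,8],[0,0,8],[0,0,8],[0,0,8],[0,0,8]]}'
```

```text
clock: 1.85
eef_pos: [417.7, -7.4, 255.6]
eef_rot: [3.142, 0.001, 3.005]
wrist_force: [1.1, 0.3, -0.5]
finger_gap: 93.7
```

```bash
python3 - <<'E'
from h import *
snap('wrist','w1')
E
python3 -m inch '{"grip":[1,1,1,1,1,1,1,1],"travel":[[0,-6,0],[0,-12,0],[0,-18,0],[-2,-24,0],[-3,-27,0],[-3,-27,0],[-3,-27,0],[-3,-27,0]],"turn":[[0,0,0],[0,0,0],[0,0,0],[0,0,0],[0,0,0],[0,0,0],[0,0,0],[0,0,0]]}'
python3 - <<'E'
from h import *
snap('wrist','w2')
E
```

```text
clock: 2.9
eef_pos: [388.1, -282.3, 255.7]
eef_rot: [-3.14, 0.001, 3.001]
wrist_force: [0.3, 1.0, -0.3]
finger_gap: 94.1
```

View pics/w1.png

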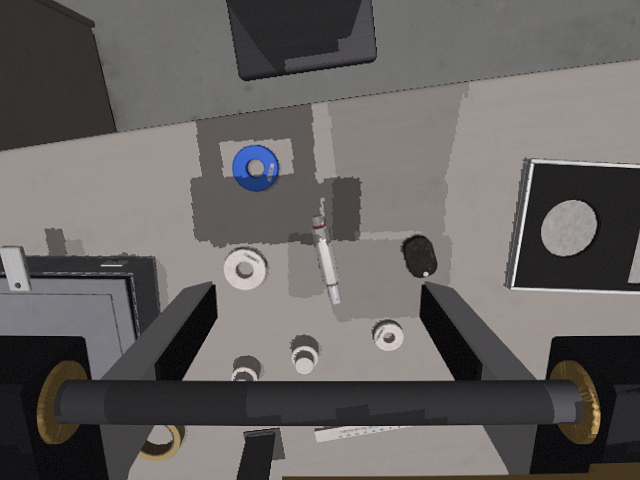

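View pics/w2.png

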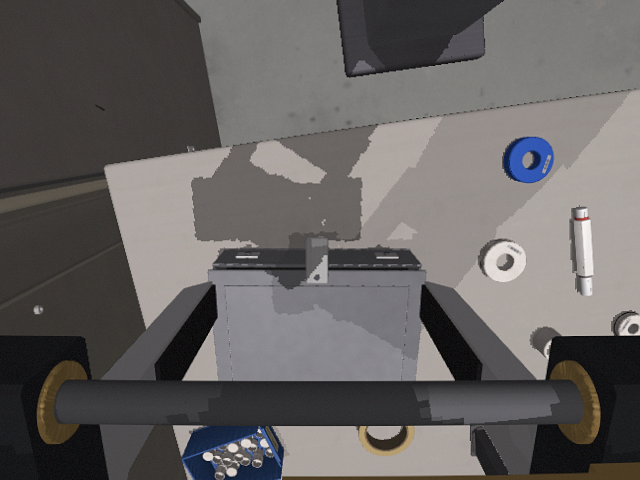

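Run:
```python
from h import *
im,d,c=load('w2'); P=cloud(d,c); v,u=np.mgrid[0:480,0:640]; Z=P[...,2]
B=P[180:230,430:470].reshape(-1,3); print('bench',np.nanmedian(B[:,2]))
L=P[282:370,235:405].reshape(-1,3); L=L[np.isfinite(L).all(1)]
A=np.c_[L[:,:2],np.ones(len(L))]; w=np.ones(len(L),bool)
for _ in range(10):
    s=np.linalg.lstsq(A[w],L[w,2],rcond=None)[0]; r=L[:,2]-A@s; w=abs(r)<3
print('plane',s,w.sum(),'ang',np.arctan(np.hypot(*s[:2])),np.degrees(np.arctan2(s[1],s[0])))
m=(u>300)&(u<335)&(v>225)&(v<290)&(abs(Z-(P[...,0]*s[0]+P[...,1]*s[1]+s[2]))<7)
for vv in range(232,290,4):
    row=m[vv]; q=P[vv][row]
    if len(q): print(vv,np.where(row)[0][[0,-1]],q[:,0].mean().round(1),q[:,1].min().round(1),q[:,1].max().round(1),q[:,2].mean().round(1))
for uu in (230,270,360,400):
    for vv in range(266,288,2): print(uu,vv,P[vv,uu].round(1))
cv2.imwrite('pics/w2c.png',cv2.resize(im[225:385,200:440,::-1],None,fx=3.3,fy=3.3))
```

```text
bench -0.4002190016756799
plane [-9.16107515e-02  1.33729594e-02  1.19019032e+02] 14892 ang 0.09231850615289099 171.69485835184673
240 [306 328] 401.2 -295.3 -276.2 80.2
244 [306 328] 404.9 -295.8 -276.7 79.8
248 [306 328] 408.5 -296.4 -277.1 79.6
252 [306 328] 412.3 -296.9 -277.7 79.2
256 [306 328] 416.0 -297.6 -278.1 78.7
260 [306 328] 419.8 -298.2 -278.7 78.4
264 [306 328] 423.7 -298.8 -279.2 77.8
268 [306 327] 427.3 -299.3 -280.5 77.8
272 [301 334] 431.7 -304.6 -274.8 76.1
276 [301 334] 435.5 -305.2 -275.3 75.9
280 [301 334] 439.4 -305.7 -275.8 75.7
284 [301 334] 444.0 -306.3 -276.4 73.4
288 [301 334] 447.5 -306.8 -276.8 74.6
230 266 [ 421.  -372.6   54.8]
230 268 [ 434.3 -383.6   14.8]
230 270 [ 419.4 -368.2   74.2]
230 272 [ 421.5 -368.8   73.3]
230 274 [ 423.1 -368.9   74.4]
230 276 [ 425.2 -369.4   73.7]
230 278 [ 426.8 -369.6   74.5]
230 280 [ 428.7 -369.9   74.6]
230 282 [ 430.7 -370.4   74.2]
230 284 [ 432.9 -371.1   73.2]
230 286 [ 434.7 -371.3   73.6]
270 266 [ 426.  -334.5   55.8]
270 268 [ 439.7 -341.4   16.1]
270 270 [ 425.1 -332.5   72.1]
270 272 [ 426.4 -332.5   73.
[... 201 characters left out ...]
9.4 -334.6   74.9]
360 266 [ 437.6 -249.8   57. ]
360 268 [ 453.  -247.6   15.9]
360 270 [ 436.2 -251.2   73.1]
360 272 [ 438.  -251.4   73.5]
360 274 [ 439.5 -251.7   74.5]
360 276 [ 441.9 -251.8   73.2]
360 278 [ 443.5 -252.1   74. ]
360 280 [ 445.6 -252.3   73.4]
360 282 [ 447.9 -252.4   72.4]
360 284 [ 449.2 -252.8   74.1]
360 286 [ 451.  -253.    74.5]
400 266 [ 443.6 -211.8   54.9]
400 268 [ 458.9 -205.8   16. ]
400 270 [ 440.6 -215.4   75.1]
400 272 [ 443.1 -215.3   73.3]
400 274 [ 444.9 -215.5   73.8]
400 276 [ 446.7 -215.7   74. ]
400 278 [ 448.7 -215.9   73.8]
400 280 [ 451.1 -215.8   72.6]
400 282 [ 452.5 -216.2   73.9]
400 284 [ 454.7 -216.3   73.3]
400 286 [ 456.3 -216.6   74.3]
```

View pics/w2c.png

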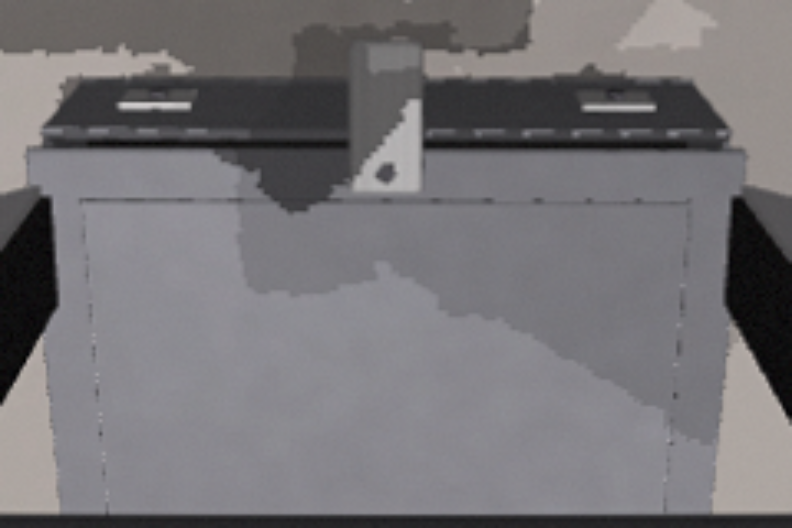

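```bash
python3 -m inch '{"grip":[0.1,0.1,0.1,0.1,0.1,0.1,0.1,0.1],"travel":[[1.8,-0.5,-4],[1.8,-0.5,-8],[1.8,-0.5,-12],[1.8,-0.5,-15],[1.8,-0.5,-17.5],[1.8,-0.5,-19],[1.8,-0.5,-19.4],[1.8,-0.5,-19.4]],"turn":[[0,0,0.2],[0,0,0.2],[0,0,0.2],[0,0,0.2],[0,0,0.2],[0,0,0.2],[0,0,0.2],[0,0,0.2]]}' 20
python3 - <<'E'
from h import *
im,_,_=snap('wrist','w3')
E
```

```text
clock: 3.95
eef_pos: [406.4, -287.4, 62.2]
eef_rot: [-3.139, 0.001, 3.005]
wrist_force: [0.1, -0.3, 1.0]
finger_gap: 51.7
```

View pics/w3.png

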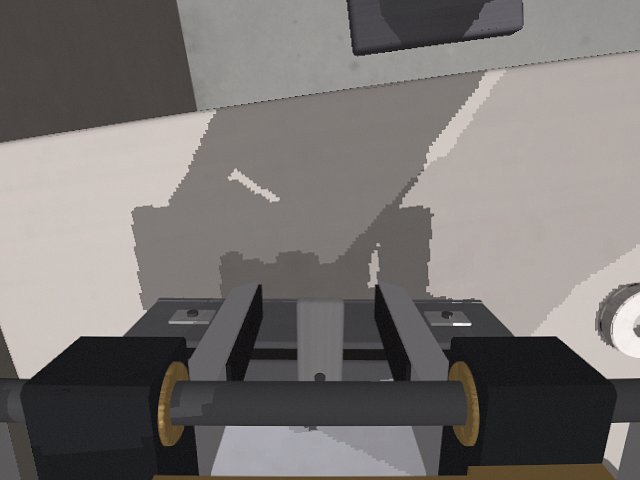

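```bash
python3 -m inch '{"grip":[-1,-1,-1,-1,-1],"travel":[[0,0,0],[0,0,0],[0,0,0],[0,0,0],[0,0,0]],"turn":[[0,0,0],[0,0,0],[0,0,0],[0,0,0],[0,0,0]]}' 20
python3 -m inch '{"grip":[-1,-1,-1,-1,-1,-1,-1,-1,-1,-1],"travel":[[0.3,-0.04,1.76],[0.73,-0.1,3.35],[1.33,-0.18,4.88],[2.07,-0.29,6.35],[2.95,-0.41,7.74],[3.96,-0.55,9.03],[5.11,-0.71,10.22],[6.35,-0.88,11.28],[7.71,-1.07,12.21],[7.71,-1.07,12.21]],"turn":[[0,0,0],[0,0,0],[0,0,0],[0,0,0],[0,0,0],[0,0,0],[0,0,0],[0,0,0],[0,0,0],[0,0,0]]}' 20
```

```text
clock: 4.62
eef_pos: [406.5, -286.7, 62.3]
eef_rot: [-3.141, 0.001, 3.005]
wrist_force: [2.2, 5.4, 0.1]
finger_gap: 19.9
clock: 5.88
eef_pos: [484.4, -297.7, 185.0]
eef_rot: [-3.14, 0.002, 3.005]
wrist_force: [-0.9, -2.3, 1.2]
finger_gap: 19.5
```

```bash
python3 -m inch '{"grip":[-1,-1,-1,-1,-1,-1,-1,-1],"travel":[[1.44,-0.2,0.79],[2.93,-0.41,1.43],[4.5,-0.63,1.92],[6.1,-0.85,2.24],[7.72,-1.07,2.4],[8.9,-1.23,2.42],[8.9,-1.23,2.42],[8.9,-1.23,2.42]],"turn":[[0,0,0],[0,0,0],[0,0,0],[0,0,0],[0,0,0],[0,0,0],[0,0,0],[0,0,0]]}' 20
python3 - <<'E'
from h import *
snap('top','t2');snap('wrist','w4')
E
```

```text
clock: 6.88
eef_pos: [572.9, -310.4, 209.2]
eef_rot: [-3.139, 0.002, 3.005]
wrist_force: [-0.3, -5.3, -1.1]
finger_gap: 19.3
```

View pics/t2.png

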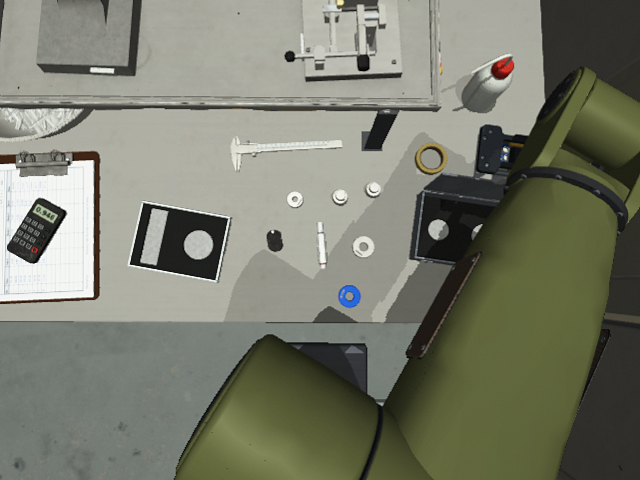

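View pics/w4.png

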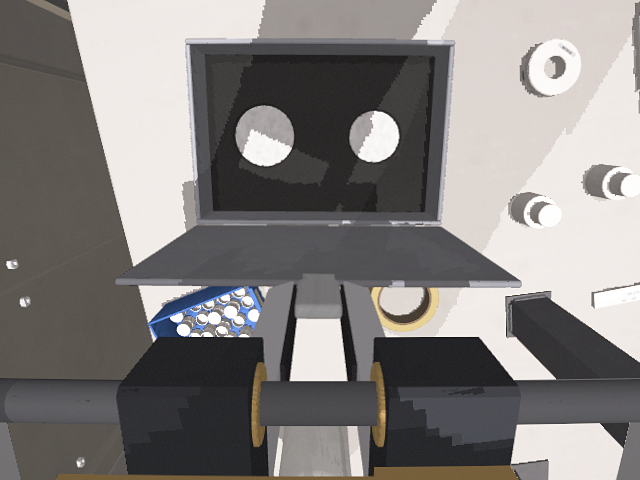

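```bash
python3 - <<'E'
from h import *
im,d,c=load('w4'); P=cloud(d,c); v,u=np.mgrid[0:480,0:640]
# circle from depth: floor at z<13.5 vs insert 16; and intensity
g=im.astype(int).sum(2)
for n,(a,b) in dict(small=(264,135),master=(374,137)).items():
    k=(abs(u-a)<45)&(abs(v-b)<45)&(g>260)
    nn,lab,st,ce=cv2.connectedComponentsWithStats(k.astype(np.uint8)); i=lab[b,a]
    i=1+np.argmax(st[1:,4]); print(n,st[i],ce[i])
    m=lab==i; q=P[m]; print(np.nanmean(q,0).round(1), np.nanmin(q,0).round(1),np.nanmax(q,0).round(1))
o=np.array([499.3,-299.8]);X=np.array([.9905,-.1374]);Y=np.array([.1374,.9905])
print('pred master',o+48*Y,'ring',o-48*Y)
for n,p in dict(m=o+48*Y,r=o-48*Y).items(): print(n,proj([*p,11],c))
# wall corners
for a,b in [(190,42),(450,42),(200,218),(440,218)]: print(a,b,P[b-2:b+3,a-2:a+3].reshape(-1,3)[12].round(1))
for x,y in [(-70,-100),(-70,100)]: print(proj([*(o+x*X+y*Y),57],c))
E
python3 -m inch '{"grip":[0,0,0,0,0,0,0,0,0,0],"travel":[[0,0,0],[0,0,0],[0,0,0],[0,0,1],[0,0,3],[0,0,6],[-3,0,8],[-8,3,8],[-8,8,8],[-8,12,8]],"turn":[[0,0,0],[0,0,0],[0,0,0],[0,0,0],[0,0,0],[0,0,0],[0,0,0],[0,0,0],[0,0,0],[0,0,0]]}' 20
```

```text
small [ 235  105   59   62 2833] [264.35863043 135.41581363]
[ 492.  -347.6   11. ] [ 466.3 -373.4    8.1] [ 518.3 -322.    16.1]
master [ 349  110   51   53 2056] [373.86138132 136.15175097]
[ 505.7 -252.4   11.1] [ 484.  -275.     8.5] [ 527.9 -230.8   15.8]
pred master [ 505.8952 -252.256 ] ring [ 492.7048 -347.344 ]
m (np.float64(374.0917143693803), np.float64(136.42957301994068))
r (np.float64(264.71047493873186), np.float64(136.30578318460454))
190 42 [ 419.3 -384.9   57.4]
450 42 [ 445.4 -195.5   56.8]
200 218 [ 550.1 -405.5   53.3]
440 218 [ 575.9 -212.    57.4]
(np.float64(183.60514420444716), np.float64(38.53465037899147))
(np.float64(455.7737793519724), np.float64(38.7620353933261))
clock: 8.22
eef_pos: [492.4, -189.0, 290.4]
eef_rot: [-3.139, 0.004, 3.004]
wrist_force: [1.4, 0.1, -0.3]
finger_gap: 47.0
```

Run:
```python
from h import *
for f in ('w1','t2'):
    im,d,c=load(f); P=cloud(d,c)
    m=(P[...,2]>7)&(P[...,2]<55)&(P[...,0]<640)&(P[...,0]>300)&(P[...,1]>-160)&(P[...,1]<150)
    n,lab,st,_=cv2.connectedComponentsWithStats(m.astype(np.uint8))
    for i in range(1,n):
        if st[i,4]<60: continue
        q=P[lab==i]; top=np.percentile(q[:,2],90); t=q[q[:,2]>top-3]
        r=cv2.minAreaRect(t[:,:2].astype(np.float32)); cc=cv2.minEnclosingCircle(t[:,:2].astype(np.float32))
        print(f,st[i],'top',top.round(1),np.round(r[0],1),np.round(r[1],1),round(r[2],1),'circ',np.round(cc[0],1),round(cc[1],1))
```

```text
w1 [ 232  145   47   46 1416] top 14.5 [365.2 -64.4] [45.  44.7] 36.2 circ [365.6 -64.1] 23.1
w1 [ 312  215   30   89 1289] top 15.6 [470.8  -5.4] [97.4 13.4] 5.1 circ [470.7  -4.2] 48.7
w1 [ 404  237   33   41 1039] top 13.6 [480.7  92.7] [44.1 30.1] 11.1 circ [480.7  92.7] 22.4
w1 [ 223  248   44   42 1238] top 14.4 [468.3 -93.6] [46.  45.2] 80.2 circ [468.2 -93.7] 23.2
w1 [373 322  31  29 621] top 12.5 [568.3  50.4] [33.8 33.7] 81.3 circ [568.9  50.5] 17.6
w1 [291 338  28  36 802] top 42.7 [572.4 -44.2] [19.6 19.1] 86.6 circ [573.1 -43.8] 10.4
w1 [231 359  29  22 537] top 36.1 [ 582.3 -112.2] [17.1  5.1] 75.6 circ [ 584.6 -112.8] 8.6
t2 [365 182  15  15 181] top 43.3 [ 590.4 -113.5] [19. 18.] 45.6 circ [ 590.7 -113.1] 9.9
t2 [332 189  15  16 181] top 43.9 [574.1 -43.2] [17.6 19.4] 44.9 circ [574. -43.] 9.9
t2 [286 191  17  16 177] top 13.9 [570.3  52.2] [32.  31.5] 47.3 circ [569.7  52.1] 17.1
t2 [316 222  11  47 340] top 17.0 [471.9  -4.4] [96.8 13.2] 5.4 circ [471.7  -2.2] 48.4
t2 [266 230  16  21 269] top 15.6 [482.5  94.6] [42.7 29.7] 11.1 circ [482.5  93.7] 21.9
t2 [352 236  22  22 322] top 16.0 [469.2 -91.9] [44.2 43.8] 76.2 circ [469.4 -92.4] 22.7
t2 [338 285  22  23 329] top 15.7 [367.  -62.8] [43.2 43.9] 0.2 circ [366.7 -63.2] 22.8
```

```bash
python3 -m inch '{"grip":[0.1,0.1,0.1,0.1,0.1,0.1,0.1,0.1,0.1,0.1],"travel":[[2,4,0],[5,9,-3],[8.1,14.5,-7],[8.1,14.5,-12],[8.1,14.5,-17],[8.1,14.5,-21],[8.1,14.5,-21],[8.1,14.5,-21],[8.1,14.5,-21],[8.1,14.5,-21]],"turn":[[0,0,0],[0,0,0],[0,0,0],[0,0,0],[0,0,0],[0,0,0],[0,0,0],[0,0,0],[0,0,0],[0,0,0]]}' 20
python3 - <<'E'
from h import *
im,d,c=snap('wrist','w5'); P=cloud(d,c)
print(proj([573.3,-43.5,43],c))
m=(P[...,2]>38)&(P[...,2]<50)&(P[...,0]<640)&(P[...,0]>530)&(P[...,1]>-75)&(P[...,1]<-10)
q=P[m];print(m.sum(),cv2.minAreaRect(q[:,:2].astype(np.float32)))
E
```

```text
clock: 9.48
eef_pos: [573.9, -44.1, 81.7]
eef_rot: [-3.139, 0.006, 3.004]
wrist_force: [0.9, 0.0, 0.9]
finger_gap: 51.2
(np.float64(319.8186081760719), np.float64(273.56105007745833))
1029 ((572.8236694335938, -44.165321350097656), (19.435043334960938, 20.171422958374023), 81.56787109375)
```

View pics/w5.png

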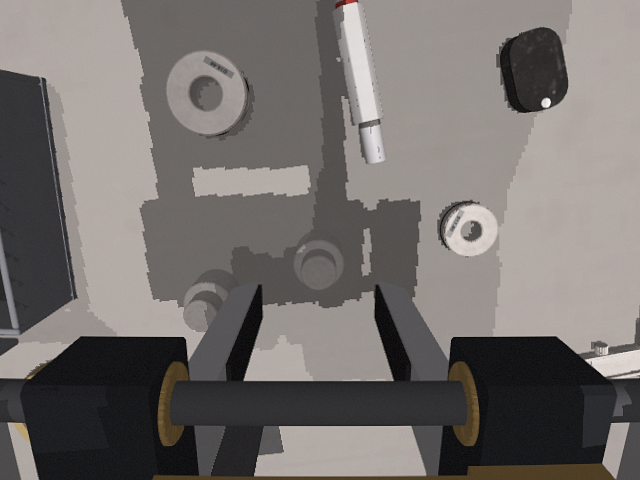

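```bash
python3 -m inch '{"grip":[0.1,0.1,0.1,0.1,0.1,-1,-1,-1,-1],"travel":[[-0.1,0,-2.5],[-0.1,0,-5],[-0.1,0,-6.8],[-0.1,0,-7.35],[-0.1,0,-7.35],[-0.1,0,-7.35],[-0.1,0,-7.35],[-0.1,0,-7.35],[-0.1,0,-7.35]],"turn":[[0,0,0],[0,0,0],[0,0,0],[0,0,0],[0,0,0],[0,0,0],[0,0,0],[0,0,0],[0,0,0]]}' 25
```

```text
clock: 10.65
eef_pos: [573.1, -44.1, 8.3]
eef_rot: [-3.139, 0.006, 3.004]
wrist_force: [-0.4, 0.6, 5.2]
finger_gap: 28.9
```

```bash
python3 -m inch '{"grip":[-1,-1,-1,-1,-1,-1,-1,-1,-1],"travel":[[0,0,4],[0,0,9],[-1,-4,12],[-3,-9,12],[-5,-14,12],[-6.7,-18,12],[-6.7,-20.8,12],[-6.7,-20.8,12],[-6.7,-20.8,12]],"turn":[[0,0,0],[0,0,0],[0,0,0],[0,0,0],[0,0,0],[0,0,0],[0,0,0],[0,0,0],[0,0,0]]}' 25
python3 - <<'E'
from h import *
snap('wrist','w6')
E
```

```text
clock: 11.78
eef_pos: [505.9, -251.4, 128.0]
eef_rot: [-3.14, 0.005, 3.005]
wrist_force: [0.6, 1.0, -1.4]
finger_gap: 29.2
```

View pics/w6.png

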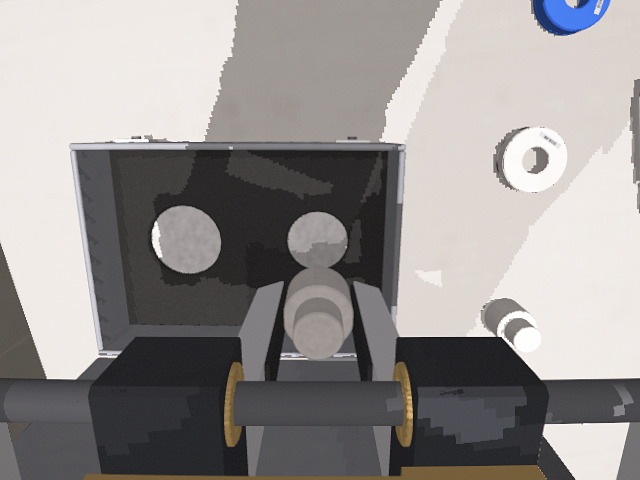

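```bash
python3 -m inch '{"grip":[-1,-1,-1,-1,-1,-1,-1],"travel":[[0,-0.1,-3],[0,-0.1,-6],[0,-0.1,-8.5],[0,-0.1,-10],[0,-0.1,-10.8],[0,-0.1,-10.8],[0,-0.1,-10.8]],"turn":[[0,0,0],[0,0,0],[0,0,0],[0,0,0],[0,0,0],[0,0,0],[0,0,0]]}' 25
```

```text
clock: 12.7
eef_pos: [506.4, -252.4, 20.9]
eef_rot: [-3.139, 0.007, 3.005]
wrist_force: [1.0, 0.4, -2.5]
finger_gap: 29.1
```

```bash
python3 -m inch '{"grip":[-1,-1,0,0,0,0,0,0,0,0],"travel":[[0,0,-0.14],[0,0,-0.14],[0,0,-0.14],[0,0,-0.14],[0,0,-0.1],[0,0,2],[0,0,5],[0,0,9],[0,0,13],[0,0,13]],"turn":[[0,0,0],[0,0,0],[0,0,0],[0,0,0],[0,0,0],[0,0,0],[0,0,0],[0,0,0],[0,0,0],[0,0,0]]}' 25
python3 - <<'E'
from h import *
im,d,c=snap('wrist','w7'); P=cloud(d,c)
o=np.array([499.3,-299.8]);X=np.array([.9905,-.1374]);Y=np.array([.1374,.9905])
q=P[(P[...,2]>48)&(P[...,2]<58)]; r=q[:,:2]-o; x=r@X;y=r@Y; k=(abs(x)<30)&(y>15)&(y<80)
print(k.sum(),x[k].min(),x[k].max(),y[k].min(),y[k].max(),np.median(q[k,2]))
E
```

```text
clock: 13.95
eef_pos: [507.6, -253.0, 153.9]
eef_rot: [-3.137, 0.012, 3.005]
wrist_force: [-0.4, 0.7, -0.6]
finger_gap: 47.3
667 -9.648080031019335 10.713245474461218 38.29231272811473 57.81349664526206 53.23044041606579
```

View pics/w7.png

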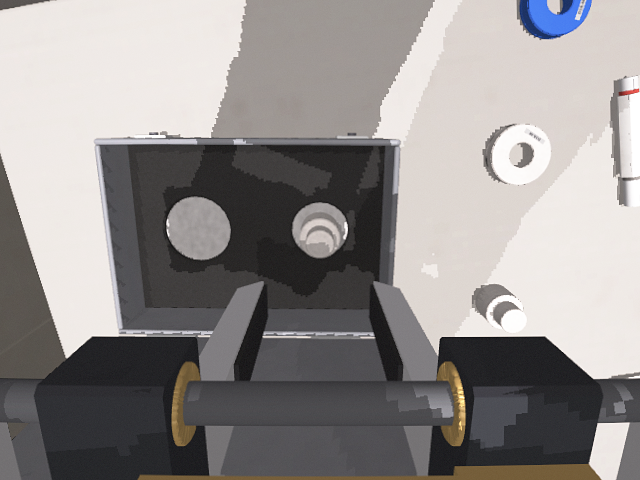

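```bash
python3 -m inch '{"grip":[0.1,0.1,0.1,0.1,0.1,0.1,0.1,0.1,0.1,0.1],"travel":[[0.5,4,0],[1.5,9,0],[2.5,14.5,0],[3.5,20,0],[5,25,0],[6.1,30.4,0],[6.1,30.4,-4],[6.1,30.4,-8],[6.1,30.4,-8],[6.1,30.4,-8]],"turn":[[0,0,0],[0,0,0],[0,0,0],[0,0,0],[0,0,0],[0,0,0],[0,0,0],[0,0,0],[0,0,0],[0,0,0]]}' 20
python3 - <<'E'
from h import *
im,d,c=snap('wrist','w8'); P=cloud(d,c)
m=(P[...,2]>8)&(P[...,2]<20)&(P[...,0]<610)&(P[...,0]>530)&(P[...,1]>15)&(P[...,1]<80)
q=P[m];print(m.sum(),cv2.minAreaRect(q[:,:2].astype(np.float32)))
E
```

```text
clock: 15.25
eef_pos: [568.2, 51.4, 72.7]
eef_rot: [-3.138, 0.009, 3.005]
wrist_force: [0.2, 0.4, 0.4]
finger_gap: 51.7
2093 ((568.7454833984375, 50.98870849609375), (33.40648651123047, 33.857452392578125), 82.23898315429688)
```

View pics/w8.png

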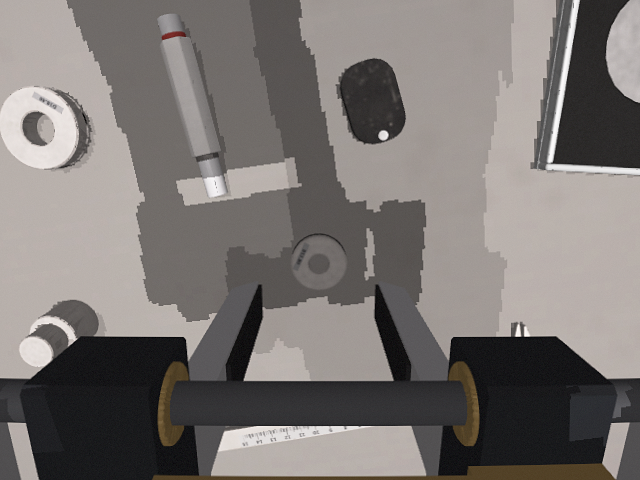

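```bash
python3 -m inch '{"grip":[0.1,0.1,0.1,0.1,0.1,-1,-1,-1,-1],"travel":[[0.05,0,-2.5],[0.05,0,-4.5],[0.05,0,-6],[0.05,0,-6.67],[0.05,0,-6.67],[0.05,0,-6.67],[0.05,0,-6.67],[0.05,0,-6.67],[0.05,0,-6.67]],"turn":[[0,0,0],[0,0,0],[0,0,0],[0,0,0],[0,0,0],[0,0,0],[0,0,0],[0,0,0],[0,0,0]]}' 25
```

```text
clock: 16.42
eef_pos: [569.2, 51.3, 6.9]
eef_rot: [-3.139, 0.011, 3.005]
wrist_force: [-0.7, -0.4, 5.0]
finger_gap: 31.7
```

```bash
python3 -m inch '{"grip":[-1,-1,-1,-1,-1,-1,-1,-1,-1,-1],"travel":[[0,0,3],[0,0,7],[-2,-4,11],[-4,-9,13],[-6,-14,13],[-7.7,-20,13],[-7.7,-26,13],[-7.7,-31,13],[-7.7,-31,13],[-7.7,-31,13]],"turn":[[0,0,0],[0,0,0],[0,0,0],[0,0,0],[0,0,0],[0,0,0],[0,0,0],[0,0,0],[0,0,0],[0,0,0]]}' 25
python3 - <<'E'
from h import *
snap('wrist','w9')
E
```

```text
clock: 17.68
eef_pos: [492.1, -258.0, 136.6]
eef_rot: [-3.139, 0.01, 3.005]
wrist_force: [-0.6, -0.2, -0.6]
finger_gap: 31.2
```

View pics/w9.png

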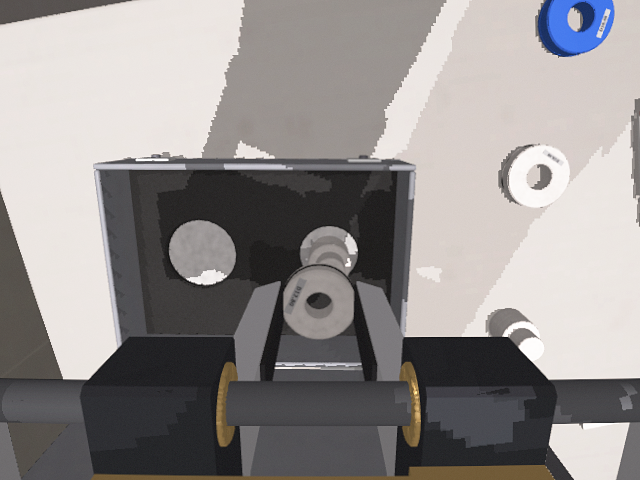

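```bash
python3 -m inch '{"grip":[-1,-1,-1,-1,-1,-1,-1,-1,-1,-1],"travel":[[0,-5,0],[0,-8.9,0],[0,-8.9,-3],[0,-8.9,-6],[0,-8.9,-9],[0,-8.9,-10.8],[0,-8.9,-11.5],[0,-8.9,-11.8],[0,-8.9,-11.85],[0,-8.9,-11.85]],"turn":[[0,0,0],[0,0,0],[0,0,0],[0,0,0],[0,0,0],[0,0,0],[0,0,0],[0,0,0],[0,0,0],[0,0,0]]}' 25
```

```text
clock: 18.98
eef_pos: [492.5, -346.8, 18.9]
eef_rot: [-3.139, 0.011, 3.006]
wrist_force: [-0.3, 0.1, -0.9]
finger_gap: 31.5
```

```bash
python3 -m inch '{"grip":[-1,-1,0,0,0,0,0,0,0,0],"travel":[[0,0,-0.08],[0,0,-0.08],[0,0,-0.08],[0,0,-0.05],[0,0,0],[0,0,2],[0,0,5],[0,0,9],[0,0,13],[0,0,13]],"turn":[[0,0,0],[0,0,0],[0,0,0],[0,0,0],[0,0,0],[0,0,0],[0,0,0],[0,0,0],[0,0,0],[0,0,0]]}' 25
python3 - <<'E'
from h import *
im,d,c=snap('wrist','w10'); P=cloud(d,c)
o=np.array([499.3,-299.8]);X=np.array([.9905,-.1374]);Y=np.array([.1374,.9905])
r=P[...,:2]-o; x=r@X;y=r@Y;z=P[...,2]
k=(abs(x)<30)&(abs(y+48)<32)&(z>19)&(z<30)
print(k.sum(),x[k].min(),x[k].max(),y[k].min(),y[k].max(),np.median(z[k]))
A=np.c_[x[k],y[k],np.ones(k.sum())]; print('tilt',np.linalg.lstsq(A,z[k],rcond=None)[0])
# lid angle: points beyond hinge region
E
```

```text
clock: 20.23
eef_pos: [493.6, -347.7, 153.6]
eef_rot: [-3.135, 0.017, 3.006]
wrist_force: [0.1, -0.4, -0.9]
finger_gap: 47.1
1322 -17.491741380797862 16.52733546660066 -64.10766456834097 -30.323623724587318 22.384641134953
tilt [ 7.04727489e-04 -6.40076778e-04  2.23272571e+01]
```

View pics/w10.png

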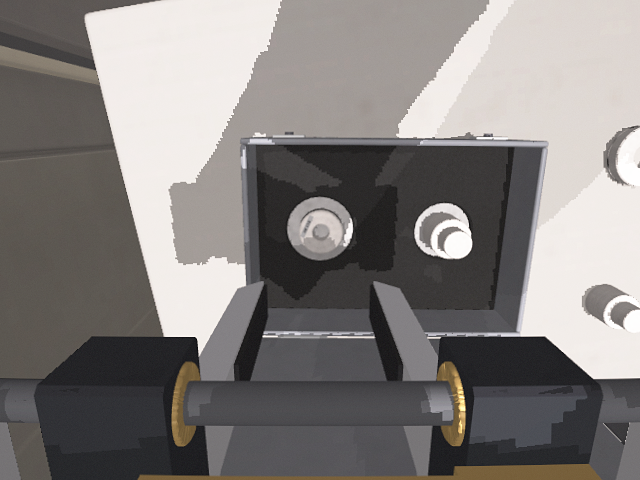

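```bash
python3 -m inch '{"grip":[0,0,0,0,0,0,0,0,0],"travel":[[0,0,5],[0,0,10],[0,1,13.6],[2,3,13.6],[5,3.7,13.6],[7.9,3.7,13.6],[7.9,3.7,13.6],[7.9,3.7,13.6],[7.9,3.7,13.6]],"turn":[[0,0,0],[0,0,0],[0,0,0],[0,0,0],[0,0,0],[0,0,0],[0,0,0],[0,0,0],[0,0,0]]}' 20
python3 - <<'E'
from h import *
im,d,c=snap('wrist','w11'); P=cloud(d,c)
o=np.array([499.3,-299.8]);X=np.array([.9905,-.1374]);Y=np.array([.1374,.9905])
r=P[...,:2]-o; x=r@X;y=r@Y;z=P[...,2]
k=(abs(y)<25)&(z>205)&(z<240)&(x>30)&(x<100)
print(k.sum(),x[k].min(),x[k].max(),np.median(x[k]),y[k].min(),y[k].max(),np.median(z[k]))
k=(abs(y)<95)&(abs(y)>20)&(z>185)&(z<210)&(x>30)&(x<100)
print(k.sum(),x[k].min(),x[k].max(),np.median(x[k]),np.median(z[k]),z[k].max())
E
```

```text
clock: 21.4
eef_pos: [571.2, -310.4, 287.3]
eef_rot: [-3.137, 0.014, 3.005]
wrist_force: [1.0, 0.3, 0.5]
finger_gap: 47.2
644 66.8151402140197 73.67129078179815 67.94611598684058 -10.503697497043916 9.485788437599137 227.41815181915192
2101 66.78168073371081 71.96066268652986 68.21405087996087 196.05772251788727 198.80108397421958
```

View pics/w11.png

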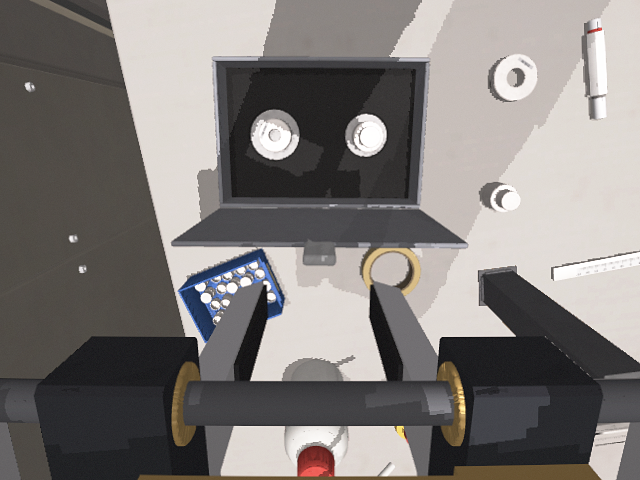

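```bash
python3 -m inch '{"grip":[0,0,0,0,0,-1,-1,-1,-1],"travel":[[-0.1,0,-3],[-0.1,0,-5.5],[-0.1,0,-7.3],[-0.1,0,-7.85],[-0.1,0,-7.85],[-0.1,0,-7.85],[-0.1,0,-7.85],[-0.1,0,-7.85],[-0.1,0,-7.85]],"turn":[[0,0,0],[0,0,0],[0,0,0],[0,0,0],[0,0,0],[0,0,0],[0,0,0],[0,0,0],[0,0,0]]}' 20
```

```text
clock: 22.58
eef_pos: [570.4, -310.2, 209.2]
eef_rot: [-3.137, 0.015, 3.005]
wrist_force: [-1.0, 2.9, 3.1]
finger_gap: 19.7
```

```bash
python3 -m inch '{"grip":[-1,-1,-1,-1,-1,-1,-1,-1,-1,-1],"travel":[[-1.97,0.27,-0.08],[-4.38,0.61,-0.51],[-6.71,0.93,-1.3],[-8.88,1.23,-2.43],[-10.88,1.51,-3.87],[-12.62,1.75,-5.6],[-14.1,1.96,-7.58],[-15.26,2.12,-9.75],[-16.1,2.23,-12.08],[-16.1,2.23,-12.08]],"turn":[[0,0,0],[0,0,0],[0,0,0],[0,0,0],[0,0,0],[0,0,0],[0,0,0],[0,0,0],[0,0,0],[0,0,0]]}' 20
```

```text
clock: 23.82
eef_pos: [408.7, -287.1, 87.1]
eef_rot: [-3.139, 0.013, 3.005]
wrist_force: [0.6, 6.7, 0.3]
finger_gap: 19.3
```

```bash
python3 -m inch '{"grip":[-1,-1,-1,-1,-1,-1,-1],"travel":[[-0.3,0.04,-1.2],[-0.43,0.06,-2.1],[-0.55,0.07,-3],[-0.6,0.08,-3.7],[-0.6,0.08,-4.1],[-0.6,0.08,-4.2],[-0.6,0.08,-4.2]],"turn":[[0,0,0],[0,0,0],[0,0,0],[0,0,0],[0,0,0],[0,0,0],[0,0,0]]}' 20
```

```text
clock: 24.7
eef_pos: [402.8, -286.3, 45.9]
eef_rot: [-3.139, 0.013, 3.005]
wrist_force: [-4.6, 7.8, 13.3]
finger_gap: 19.5
```

```bash
python3 -m inch '{"grip":[0,0,0,0,0,0,0,0,0,0],"travel":[[0,0,0],[0,0,0],[0,0,0],[0,0,0.1],[0,0,2],[0,0,6],[0,0,11],[0,0,16],[0,0,20],[0,0,20]],"turn":[[0,0,0],[0,0,0],[0,0,0],[0,0,0],[0,0,0],[0,0,0],[0,0,0],[0,0,0],[0,0,0],[0,0,0]]}' 20
python3 - <<'E'
from h import *
im,d,c=snap('wrist','w12'); P=cloud(d,c)
o=np.array([499.3,-299.8]);X=np.array([.9905,-.1374]);Y=np.array([.1374,.9905])
r=P[...,:2]-o; x=r@X;y=r@Y;z=P[...,2]
k=(abs(y)<90)&(abs(z-62)<12)&(x>-65)&(x<20)
A=np.c_[x[k],y[k],np.ones(k.sum())]; print(k.sum(),'lid',np.linalg.lstsq(A,z[k],rcond=None)[0])
k=(abs(y)<9)&(x<-75)&(x>-100)&(z>40); print('tab',np.median(z[k]))
E
```

```text
clock: 25.95
eef_pos: [403.5, -286.9, 248.7]
eef_rot: [-3.136, 0.018, 3.005]
wrist_force: [-0.1, -0.2, -0.5]
finger_gap: 46.9
12051 lid [ 1.17358639e-02 -3.71254684e-05  6.25289591e+01]
tab 63.888827381715856
```

View pics/w12.png

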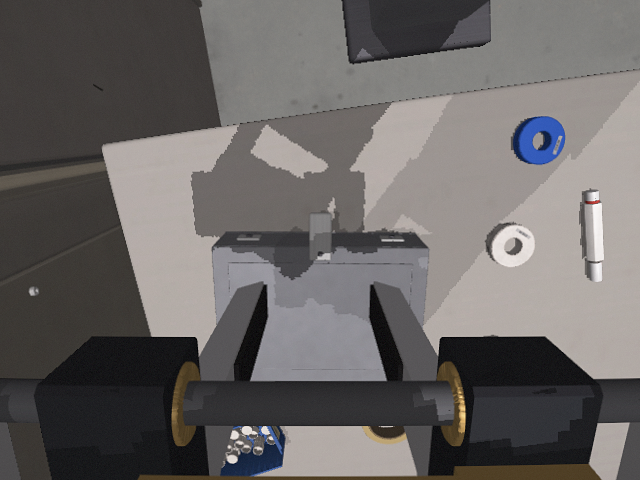

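```bash
python3 -m inch '{"grip":[0.35,0.35,0.35,0.35,0.35,0.35,0.35,0.35,0.35,0.35],"travel":[[1,4,0],[2,9,-1],[4,14,-4],[6.5,19.3,-8],[6.5,19.3,-12],[6.5,19.3,-15],[6.5,19.3,-17],[6.5,19.3,-17],[6.5,19.3,-17],[6.5,19.3,-17]],"turn":[[0,0,0],[0,0,0],[0,0,0],[0,0,0],[0,0,0],[0,0,0],[0,0,0],[0,0,0],[0,0,0],[0,0,0]]}' 20
python3 - <<'E'
from h import *
im,d,c=snap('wrist','w13'); P=cloud(d,c)
m=(P[...,2]>10)&(P[...,2]<20)&(P[...,0]<510)&(P[...,0]>430)&(P[...,1]>-130)&(P[...,1]<-60)
q=P[m];print(m.sum(),cv2.minAreaRect(q[:,:2].astype(np.float32)))
E
```

```text
clock: 27.25
eef_pos: [468.3, -93.6, 77.2]
eef_rot: [-3.137, 0.016, 3.005]
wrist_force: [0.1, 0.9, 0.1]
finger_gap: 63.6
3661 ((468.4017333984375, -93.8709945678711), (45.5136833190918, 45.78046417236328), 55.59809112548828)
```

View pics/w13.png

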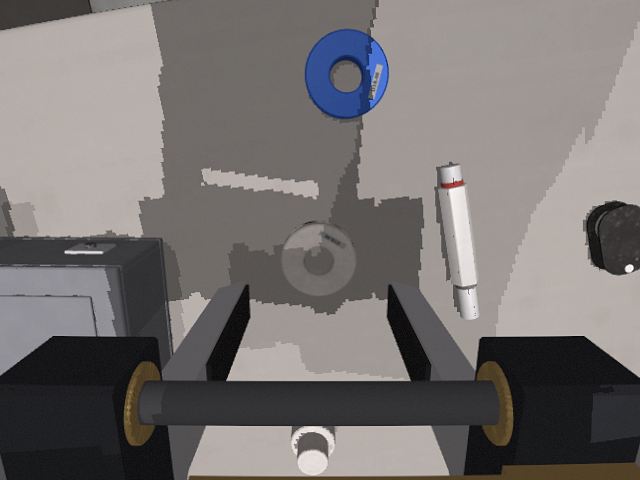

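```bash
python3 -m inch '{"grip":[0.35,0.35,0.35,0.35,0.35,-1,-1,-1,-1],"travel":[[0,0,-2.5],[0,0,-5],[0,0,-6.5],[0,0,-7.1],[0,0,-7.1],[0,0,-7.1],[0,0,-7.1],[0,0,-7.1],[0,0,-7.1]],"turn":[[0,0,0],[0,0,0],[0,0,0],[0,0,0],[0,0,0],[0,0,0],[0,0,0],[0,0,0],[0,0,0]]}' 25
python3 -m inch '{"grip":[-1,-1,-1,-1,-1,-1,-1,-1,-1,-1],"travel":[[0,0,3],[0,0,7],[0,4,8],[0,9,8],[0,15,8],[0,21,8],[0,27,8],[0.3,34.6,8],[0.3,34.6,8],[0.3,34.6,8]],"turn":[[0,0,0],[0,0,0],[0,0,0],[0,0,0],[0,0,0],[0,0,0],[0,0,0],[0,0,0],[0,0,0],[0,0,0]]}' 25
python3 - <<'E'
from h import *
im,d,c=snap('wrist','w14'); P=cloud(d,c)
E
```

```text
clock: 28.42
eef_pos: [468.6, -93.7, 6.6]
eef_rot: [-3.137, 0.017, 3.005]
wrist_force: [-1.3, 0.5, 6.7]
finger_gap: 44.0
clock: 29.68
eef_pos: [471.2, 252.4, 86.2]
eef_rot: [-3.137, 0.016, 3.006]
wrist_force: [0.7, -1.2, -1.0]
finger_gap: 44.2
```

View pics/w14.png

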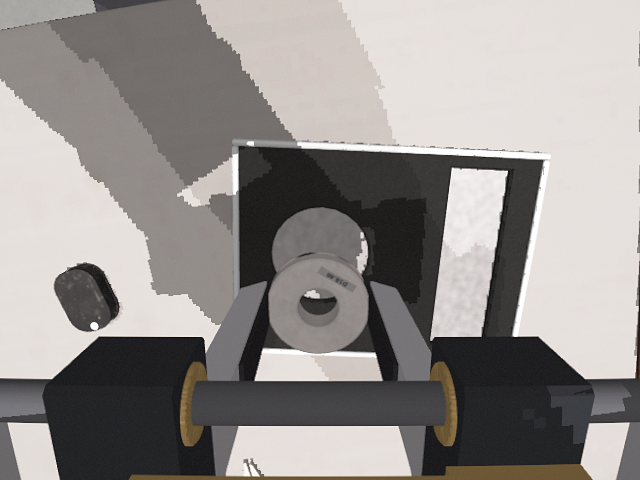

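Run:
```python
from h import *
im,d,c=load('w14')
for a in (10.2,10.7):
  t=np.radians(-a); X=np.array([np.cos(t),np.sin(t)]);Y=np.array([-np.sin(t),np.cos(t)]); o=np.array([480,291.])
  o=np.array([479.7,291.1])
  for n,x,y,z in [('c',-70,-95,14),('c',-70,95,14),('long',-58.5,37,12),('long',-58.5,73,12),('rnd',-31,-40,12),('rnd',0,-71,12)]:
    print(a,n,np.round(proj([*(o+x*X+y*Y),z],c),1))
```

```text
10.2 c [229.5 140.3]
10.2 c [551.1 155.3]
10.2 long [451.1 169.8]
10.2 long [510.2 172.7]
10.2 rnd [320.6 209.4]
10.2 rnd [269.4 255.7]
10.7 c [230.6 138.8]
10.7 c [551.8 156.8]
10.7 long [451.8 170.4]
10.7 long [510.8 173.8]
10.7 rnd [321.1 208.9]
10.7 rnd [269.5 254.8]
```

```bash
python3 -m inch '{"grip":[-1,-1,-1,-1,-1,-1,-1],"travel":[[0.1,0,-2.5],[0.1,0,-4.5],[0.1,0,-6],[0.1,0,-7],[0.1,0,-7.25],[0.1,0,-7.25],[0.1,0,-7.25]],"turn":[[0,0,0],[0,0,0],[0,0,0],[0,0,0],[0,0,0],[0,0,0],[0,0,0]]}' 25
python3 -m inch '{"grip":[-1,0.3,0.3,0.3,0.3,0.3,0.3,0.3,0.3],"travel":[[0,0,-0.02],[0,0,-0.02],[0,0,-0.02],[0,0,0],[0,0,0],[0,0,2],[0,0,5],[0,0,8],[0,0,8]],"turn":[[0,0,0],[0,0,0],[0,0,0],[0,0,0],[0,0,0],[0,0,0],[0,0,0],[0,0,0],[0,0,0]]}' 25
python3 - <<'E'
from h import *
im,d,c=snap('wrist','w15'); P=cloud(d,c)
t=np.radians(-10.4); X=np.array([np.cos(t),np.sin(t)]);Y=np.array([-np.sin(t),np.cos(t)]); o=np.array([479.7,291.1])
r=P[...,:2]-o; x=r@X;y=r@Y;z=P[...,2]
k=(abs(x)<32)&(abs(y+40)<32)&(z>16.5)&(z<30)
print(k.sum(),x[k].min(),x[k].max(),y[k].min(),y[k].max(),np.median(z[k]))
A=np.c_[x[k],y[k],np.ones(k.sum())]; print('tilt',np.linalg.lstsq(A,z[k],rcond=None)[0])
E
```

```text
clock: 30.6
eef_pos: [472.6, 251.6, 14.2]
eef_rot: [-3.137, 0.017, 3.005]
wrist_force: [-0.4, 0.2, -1.7]
finger_gap: 43.9
clock: 31.72
eef_pos: [473.6, 252.1, 96.1]
eef_rot: [-3.139, 0.02, 3.005]
wrist_force: [0.0, -0.3, -0.5]
finger_gap: 61.2
3378 -22.825472982802868 23.370532201149533 -63.06675781616386 -17.18035963532309 20.396845870538527
tilt [ 2.40957111e-03 -9.59138120e-04  2.03291212e+01]
```

View pics/w15.png

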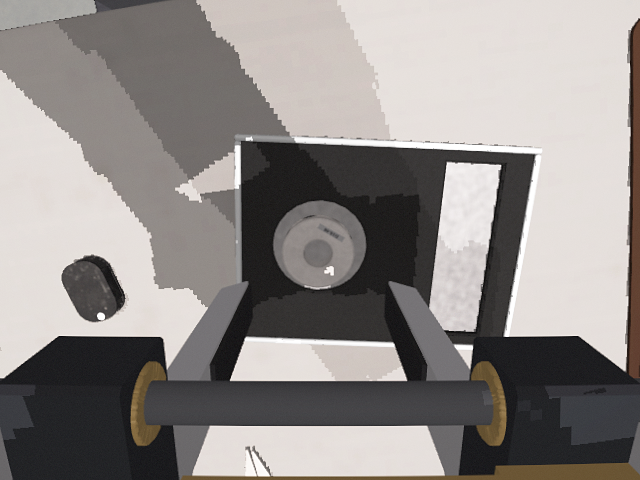

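```bash
python3 -m inch '{"grip":[0,0,0,0,0,0,0,0,0,0],"travel":[[0,-4,1],[0,-9,1],[0,-14,1],[0,-20,1],[-0.3,-25.7,1],[-0.3,-25.7,-1],[-0.3,-25.7,-2],[-0.3,-25.7,-2],[-0.3,-25.7,-2],[-0.3,-25.7,-2]],"turn":[[0,0.3,3],[0,0.6,6],[0,1.1,10],[0,1.1,12.8],[0,1.1,12.8],[0,1.1,12.8],[0,1.1,12.8],[0,1.1,12.8],[0,1.1,12.8],[0,1.1,12.8]]}' 20
python3 - <<'E'
from h import *
im,d,c=snap('wrist','w16'); P=cloud(d,c)
m=(P[...,2]>9)&(P[...,2]<22)&(P[...,0]<540)&(P[...,0]>400)&(P[...,1]>-40)&(P[...,1]<30)
q=P[m];print(m.sum(),cv2.minAreaRect(q[:,:2].astype(np.float32)))
E
```

```text
clock: 33.02
eef_pos: [470.1, -4.9, 74.9]
eef_rot: [-3.137, -0.001, -3.054]
wrist_force: [-0.4, 0.0, -1.3]
finger_gap: 46.9
3640 ((471.2452087402344, -5.910297393798828), (98.489501953125, 17.034618377685547), 5.445556163787842)
```

View pics/w16.png

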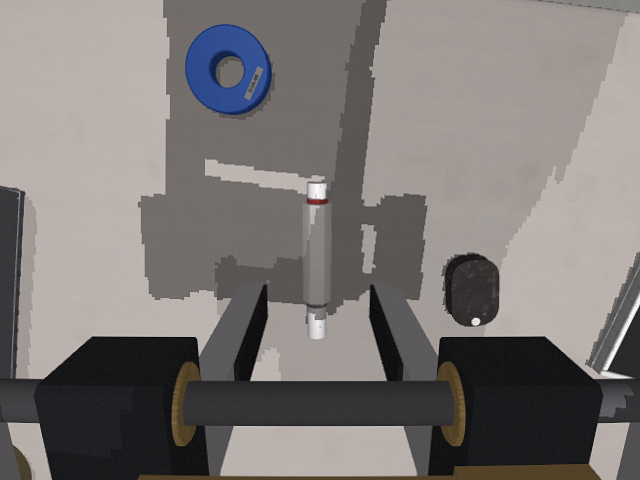

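```bash
python3 -m inch '{"grip":[0,0,0,0,0,-1,-1,-1,-1],"travel":[[0.1,-0.1,-2.5],[0.1,-0.1,-5],[0.1,-0.1,-6.4],[0.1,-0.1,-6.95],[0.1,-0.1,-6.95],[0.1,-0.1,-6.95],[0.1,-0.1,-6.95],[0.1,-0.1,-6.95],[0.1,-0.1,-6.95]],"turn":[[0,0,0],[0,0,0],[0,0,0],[0,0,0],[0,0,0],[0,0,0],[0,0,0],[0,0,0],[0,0,0]]}' 25
python3 -m inch '{"grip":[-1,-1,-1,-1,-1,-1,-1,-1,-1,-1],"travel":[[0,0,3],[0,0,7],[0,4,9],[0,9,9],[0.5,15,9],[1,21,9],[1.9,27,9],[1.9,32,9],[1.9,35,9],[1.9,35,9]],"turn":[[0,0,0],[0,0,0],[0,0,-4],[0,0,-8],[0,0,-12],[0,0,-15.5],[0,0,-15.5],[0,0,-15.5],[0,0,-15.5],[0,0,-15.5]]}' 25
python3 - <<'E'
from h import *
im,d,c=snap('wrist','w17'); P=cloud(d,c)
E
```

```text
clock: 34.2
eef_pos: [471.2, -6.0, 5.6]
eef_rot: [-3.137, -0.0, -3.054]
wrist_force: [-0.7, 0.4, 2.0]
finger_gap: 16.2
clock: 35.45
eef_pos: [489.5, 345.5, 95.0]
eef_rot: [-3.137, -0.001, 2.961]
wrist_force: [0.6, -0.4, -1.7]
finger_gap: 16.0
```

View pics/w17.png

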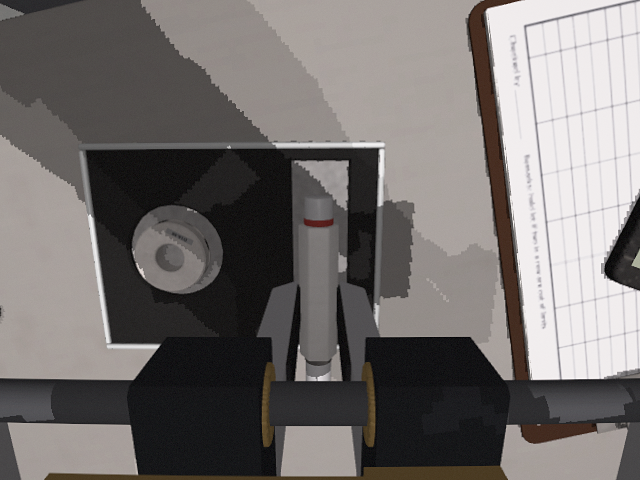

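```bash
python3 -m inch '{"grip":[-1,-1,-1,-1,-1,-1,-1,-1],"travel":[[0,0,-2.5],[0,0,-5],[0,0,-7],[0,0,-7.9],[0,0,-8.2],[0,0,-8.25],[0,0,-8.25],[0,0,-8.25]],"turn":[[0,0,0],[0,0,0],[0,0,0],[0,0,0],[0,0,0],[0,0,0],[0,0,0],[0,0,0]]}' 25
```

```text
clock: 36.5
eef_pos: [489.9, 344.4, 13.0]
eef_rot: [-3.137, -0.0, 2.96]
wrist_force: [0.3, 0.6, -1.8]
finger_gap: 16.2
```

```bash
python3 -m inch '{"grip":[-0.2,-0.2,-0.2,-0.2,-0.2,-0.2,-0.2,-0.2,-0.2,-0.2],"travel":[[0,0,0],[0,0,0],[0,0,0],[0,0,0.1],[0,0,2],[0,0,5],[0,0,9],[-2,-4,12],[-6,-9,14],[-6,-9,14]],"turn":[[0,0,0],[0,0,0],[0,0,0],[0,0,0],[0,0,0],[0,0,0],[0,0,0],[0,0,0],[0,0,0],[0,0,0]]}' 25
python3 - <<'E'
from h import *
im,d,c=snap('wrist','w18'); P=cloud(d,c)
t=np.radians(-10.4); X=np.array([np.cos(t),np.sin(t)]);Y=np.array([-np.sin(t),np.cos(t)]); o=np.array([479.7,291.1])
r=P[...,:2]-o; x=r@X;y=r@Y;z=P[...,2]
k=(abs(x)<32)&(abs(y+40)<32)&(z>16.5)&(z<30)
print('ring',k.sum(),x[k].min(),x[k].max(),y[k].min(),y[k].max(),np.median(z[k]))
k=(abs(x)<70)&(abs(y-55)<25)&(z>15.5)&(z<30)
print('plug',k.sum(),x[k].min(),x[k].max(),y[k].min(),y[k].max(),np.percentile(z[k],[50,90]),cv2.minAreaRect(np.c_[x[k],y[k]].astype(np.float32)))
im,d,c=snap('top','t3'); P=cloud(d,c)
m=(P[...,2]>7)&(P[...,2]<55)&(P[...,0]<640)&(P[...,0]>430)&(P[...,1]>60)&(P[...,1]<150); q=P[m]; print('loupe',cv2.minAreaRect(q[:,:2].astype(np.float32)))
E
```

```text
clock: 37.75
eef_pos: [429.0, 252.8, 155.8]
eef_rot: [-3.139, 0.002, 2.959]
wrist_force: [-0.2, 0.4, -0.0]
finger_gap: 37.8
ring 2103 -23.02274549764666 22.794115948754172 -62.97790167649312 -17.1136706086682 20.410089408254237
plug 2032 -69.66158259706354 44.69767658096433 44.5777554251863 73.71258314300039 [20.78006547 22.63615141] ((-13.426593780517578, 54.057098388671875), (24.252531051635742, 116.64762878417969), 82.47943878173828)
loupe ((481.91326904296875, 94.17546844482422), (43.214927673339844, 30.101119995117188), 9.582280158996582)
```

View pics/w18.png

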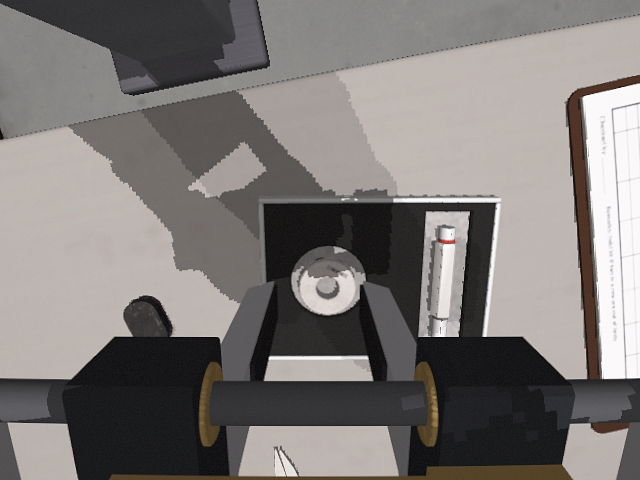

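View pics/t3.png

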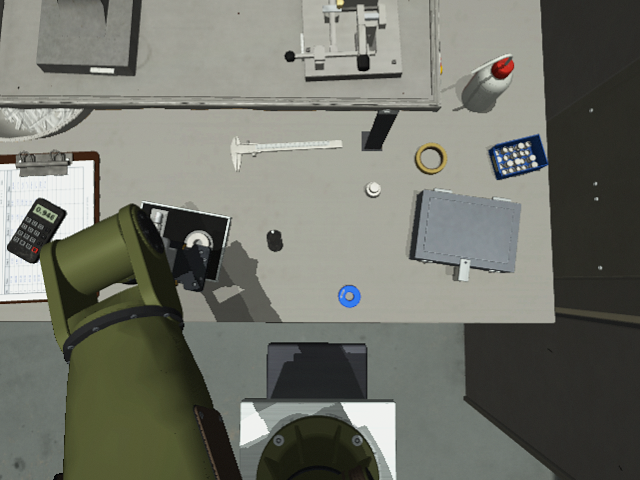

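```bash
python3 -m inch '{"grip":[-0.2,-0.2,-0.2,-0.2,-0.2,-0.2,-0.2],"travel":[[-1,-4,3],[-2,-9,6],[-3,-15,8],[-3,-20,8],[-3,-25,8],[-3,-25,8],[-3,-25,8]],"turn":[[0,0,0],[0,0,0],[0,0,0],[0,0,0],[0,0,0],[0,0,0],[0,0,0]]}'
python3 - <<'E'
from h import *
im,d,c=snap('top','t4'); P=cloud(d,c)
t=np.radians(-10.4); X=np.array([np.cos(t),np.sin(t)]);Y=np.array([-np.sin(t),np.cos(t)]); o=np.array([479.7,291.1])
r=P[...,:2]-o; x=r@X;y=r@Y;z=P[...,2]
k=(abs(x)<62)&(abs(y-55)<20)&(z>16)&(z<30)
print('plug',k.sum(),np.percentile(z[k],[50,90]),cv2.minAreaRect(np.c_[x[k],y[k]].astype(np.float32)))
k=(abs(x)<32)&(abs(y+40)<32)&(z>17)&(z<30); print('ring',np.median(z[k]),cv2.minAreaRect(np.c_[x[k],y[k]].astype(np.float32)))
o=np.array([499.3,-299.8]);X=np.array([.9905,-.1374]);Y=np.array([.1374,.9905])
r=P[...,:2]-o; x=r@X;y=r@Y
k=(abs(y)<90)&(abs(x)<60)&(abs(z-62)<12); A=np.c_[x[k],y[k],np.ones(k.sum())]; print('lid',np.linalg.lstsq(A,z[k],rcond=None)[0])
print(manip.read_state()['wrist_force'])
E
```

```text
clock: 38.72
eef_pos: [400.9, 4.9, 234.7]
eef_rot: [-3.139, 0.001, 2.959]
wrist_force: [-0.2, 0.5, 0.6]
finger_gap: 37.6
plug 337 [21.48929708 24.317832  ] ((6.649284362792969, 52.81385803222656), (17.512666702270508, 106.9121322631836), 89.96053314208984)
ring 21.10442203480966 ((0.8924198150634766, -41.35376739501953), (43.927818298339844, 45.249881744384766), 8.486650466918945)
lid [2.94660236e-04 1.33591821e-03 6.22613521e+01]
[0.09173476 0.6798473  0.24026506]
```

View pics/t4.png

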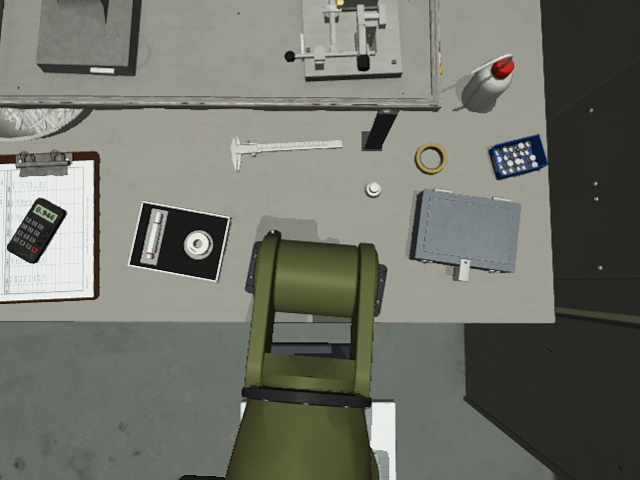

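```bash
python3 -c "
from cell import manip
print(manip.sign_off())"
```

```text
the job is handed in; nothing more can be done
None
```

Both gauge kits are made up and the job was handed in at about 39 s of the 147 s allowed; no verdict was reported.

**What I did:** I raised the lid by its tab to about 1.57 rad. I seated the master and then the small ring, and lowered the lid shut. Then I laid the large ring and the plug gauge in the tray.

**Which master:** I took the left one of the two within reach. A look-alike farther left, at about (572, 832) mm, is roughly 1 m from the base. It is out of reach, so I treated it as not part of the stock.

**Last checks, from the cameras:**

| Item | Reading |
|---|---|
| Master | within 1 mm of its recess centre, top at z 53 mm (54 expected); taken before the lid was shut |
| Small ring | within 1 mm of centre, flat, top at 22.4 mm (23 expected); taken before the lid was shut |
| Lid | about 0 rad from the top camera |
| Large ring | within about 1.5 mm of centre, top at 20.4–21.1 mm (21 expected) |
| Plug gauge | in the long recess, parallel to it, top at about 23 mm |
| Loupe | moved less than 1 mm |
| Robot | clear of everything |

**Readings that disagreed or were weak:**
- **Lid:** an earlier wrist-camera fit gave about −0.012 rad instead of 0. That is within calibration error and within the 0.04 limit.
- **Plug gauge:** the measured outline came out 107–117 mm long instead of 98, because it picked up the tray rim, so its lengthwise offset (6.6 mm in that fit) is only roughly known. It was released about 1 mm from the recess centre.

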